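# Lock the bayonet filter cover onto the bench dust extractor

## Task

Close the dust extractor: pick up the filter cover (the lugged one with the straight bar grip), set it on the sloped collar with its two lugs in the two gaps, push it down against the spring and turn it a quarter turn clockwise so that it springs up into its locked position, then let go. Leave the plain lid, router, clamp and dish of screws where they are.

Things in the scene. Friction and masses are not known exactly. Their poses are not given: they have to be found in the camera images.
- cover: Round aluminium filter cover, right way up on the bench, about 0.3 kg. Origin: centre of its underside; z up through its top. From below: plug 66 mm in diameter, 21.5 mm high; flange 110 mm in diameter, z 21.5 to 27.5; straight black bar grip, z 27.5 to 63.5. A half turn about z looks and works the same.
- cover_grip (a point): Centre of the cover's bar grip, 46 mm above its underside. The bar is 80 mm long along the cover's x, 16 mm thick along its y, 36 mm high.
- cover_lug (a point): Outer end of one of the cover's two lugs, at its +x; the other is at -x: both in line with the bar. They stick out of the foot of the plug to 46 mm from the axis, 20 mm wide, 8 mm thick (cover z 0 to 8).
- collar: Fixed aluminium collar, 124 mm outside, on the sloped face of the grey extractor. Origin: centre of its open rim, about 180 mm over the bench; z points out of the mouth, 30 degrees from vertical, roughly towards the robot. The rim is a lip, 72 mm inner diameter, 8 mm thick, with two gaps at +x and -x; under it the lugs have room 100 mm in diameter.
- collar_gap (a point): Middle of the gap at the collar's +x, 43 mm from the axis at rim height; the other is at -x. Gaps are 28 mm wide at the narrowest, reach 50 mm from the axis, and each has a rib outside the collar. With the bar along collar x the lugs pass through; then the cover must go down until its underside is 17 to 21 mm below the rim (at 21.5 the flange meets the rim) to turn under the lip.
- collar_lock (a point): Where one lug locks: collar's -y, 43 mm from the axis at rim height. Held down, the cover turns 90 degrees clockwise seen from outside (negative about collar z) until its bar lies along collar y; a stop is about 6 degrees on; the other way is blocked. Let up there, it rises into notches (lip 5 mm thick) till its underside is 13 mm below the rim: locked, with up to 4 mm sideways play.
- spring_plate (a joint): Rubber plate inside the collar, 56 mm in diameter, that the cover's underside presses; 0 at rest, 8 mm below the rim, growing as it sinks (m), to 22 mm. Spring: 4 N at first, plus 0.4 N per mm.
- extractor: Fixed grey bench dust extractor, 240 x 240 x 200 mm, carrying the collar on its sloped front. Origin: centre of its underside; front (low side) at its -x. Nothing on it stands above the plane of the collar's rim.
- plain_lid: Bystander: plain round aluminium lid 80 mm in diameter, 18 mm thick, without lugs, with a round black knob on top, 46 mm high in all. Origin: centre of its underside. It may have changed places with the cover.
- router: Bystander: trim router standing upright, 90 mm square base, 197 mm tall. Origin: centre of its underside.
- clamp: Bystander: blue plastic bar clamp lying flat, 190 mm long along its y, up to 130 mm across, 28 mm high. Origin: under the middle of its steel bar.
- dish: Bystander: square glass dish of screws, 110 x 110 x 35 mm. Origin: centre of its underside.
There are look-alikes about, which are no part of the job. Leave any orange or yellow look-alike of the cover alone.

How it is judged:
By the outcome, as a careful person would: the job done as asked, in the order asked, and still so for the second after the job is handed in, with the robot touching nothing.
It also fails if it takes over 53 s, if anything falls off the work surface, if the arm or the gripper's body presses on something with over 40 N, if the wrist force passes 120 N, or if a joint passes its speed limit or range.

## Robot

A 7-joint arm with a two-finger parallel gripper is mounted at the origin on the work surface. World frame = base frame: x ahead of the robot, y to its left, z up, the work surface at z = 0. Lengths are in mm, angles in rad, forces in N, time in s.
With the tool pointing down it reaches from about 425 to 950 mm from the base axis. Payload 16.7 kg.
Tool frame: the origin (TCP) lies midway between the tips of the shut fingers; the grasp point (between the pads) lies 19 mm behind it; z points along the fingers, y is the line along which they close (so a half turn about z gives the same grasp; the last joint's range is limited). The gripper opens to 94 mm and grips with 3 to 60 N. Pads are 16 mm wide; open, the fingers measure 119 mm over their backs; the gripper's body (75 mm by 177 mm) begins 78 mm behind the grasp point.
Start: joints at [-1.345, 0.426, 0.074, 1.606, -0.034, 1.111, -0.067], TCP at [247.109, 628.101, 205.467] pointing down, gripper open.
Joint ranges: [-2.85, 2.85], [-0.5, 2.14], [-1.23, 1.37], [0.21, 2.46], [-1.02, 4.16], [0.16, 2.05], [-2.73, 2.73]. Speed limits (rad/s): [1.89, 1.89, 2.39, 2.39, 3.01, 3.01, 3.01].

## Interface

Orientations are given as a 3x3 rotation matrix whose columns are the frame's x, y, z axes.
In Python, from station import * gives the robot as it stands. Calls block until the motion is done:
- move_to(position, orientation): joint-space move of the TCP to a pose.
- servo_line(position, rotation=None, max_speed=150): straight line of the TCP; rotation=None keeps the orientation; max_speed is the mean speed in mm/s.
- movej(angles): joint-space move.
- open_gripper() and close(newtons=None): open the fingers fully, or close them until they stop; newtons is the grip in N (None keeps the last).
- pause(seconds).
- solve_ik(position, orientation): joint angles nearest the present ones, or None.
- sense(): the state.
- capture(name): name is "scene" or "top" or "wrist"; returns a dict with "img" (420x560x3 uint8, blue, green, red), "fx", "fy", "cx", "cy" (pixels), "cam_to_world" (4x4, takes a point from camera to world coordinates); the wrist camera has in their place "T_tool_cam" (4x4, takes a point from camera to tool coordinates, whose origin is the TCP and whose axes are the flange's). Camera axes: x right, y down, z forward; pixel columns grow to the right and rows downward; lengths in mm; the calibration is good to about 2 mm. The wrist camera is an equidistant fisheye: a pixel r from the principal point sees the ray r / f radians off the axis. A picture is of the moment at which its call begins: read the wrist's pose just before it. There is no depth.
A pose or a line that the arm cannot do raises IKError and nothing moves.
- finish_job(): hands the job in; it is judged then, once.
Trained networks look in a picture, given as the dict that the camera call returned (one of the last four; its "shot" number tells which), for a name from the list of things; names that differ only in an ending like _2 or _b are one class to them, and where a whole thing is asked for, a point or a joint stands for the part that bears it (a point fixed in the world has none). Each returns a list of dicts, best first, with "p" (0 to 1); they miss things now and then, are a little off and sometimes report something else, mostly with a low value. They report only what shows in the picture. A call takes as long as a camera call. They do not tell look-alikes from the thing itself.
- regions_of(picture, query): "region" (420x560 bool, what is visible of it) and "rect" ([left, top, right, bottom] in pixels, round what is visible of it).
The state is a dict: "time": time; "qpos": joint angles; "qvel": joint speeds; "tau": joint torques, N m; "eef_pos": TCP position; "eef_rot": TCP orientation; "force": force on the tool from outside, world axes, zero at the start; "wrist_torque": the same for the moment, N m; "grip_width": finger opening in mm; "finger_force": force on a finger pad.
Only numpy, scipy, OpenCV 4.12 (cv2) and the standard library are available. Lean on these libraries where they do the work, as an engineer would, in place of code of your own. Each camera call takes 0.05 s, during which the arm holds its last target. There are 200 camera calls.

## Working session

There is one attempt and no reset: what is moved stays moved. The work goes in short steps, each a Python script; the robot and the scene stay as the last script left them, time stands still between calls to the robot, and variables do not carry over. Pictures are saved under pics/ and viewed, at most 10 in all, crops included, and the job is handed in when it is done.

```bash
mkdir -p pics; ls; python3 - <<'E'
from station import *
import cv2,numpy as np
s=capture("scene");t=capture("top")
cv2.imwrite("pics/s.png",s["img"]);cv2.imwrite("pics/t.png",t["img"])
for c in(s,t):
    print(c["fx"],c["fy"],c["cx"],c["cy"],np.round(c["cam_to_world"],3).tolist())
    for n in("cover","collar","plain_lid","extractor"):
        print(n,[(round(r["p"],2),r["rect"]) for r in regions_of(c,n)][:4])
print(sense())
E
```

```text
pics
527.3043335876009 527.3043335876009 269.23983341234526 209.10625236310992 [[-0.707, 0.599, -0.376, 1029.803], [0.707, 0.608, -0.362, 574.215], [0.011, -0.522, -0.853, 1369.526], [0.0, 0.0, 0.0, 1.0]]
cover [(0.88, [251.8, 268.8, 291.1, 306.3]), (0.81, [266.7, 194.1, 304.3, 229.4]), (0.71, [234.7, 320.8, 271.7, 361.9])]
collar [(0.67, [167.5, 175.4, 212.6, 209.6])]
plain_lid [(0.61, [301.8, 247.4, 330.8, 275.3])]
extractor [(0.8, [120.5, 170.9, 247.8, 282.4])]
499.07589654710426 499.07589654710426 271.6711181263392 209.39020677101146 [[0.028, -0.995, 0.1, 384.895], [-1.0, -0.029, -0.003, 80.861], [0.006, -0.1, -0.995, 1547.927], [0.0, 0.0, 0.0, 1.0]]
cover [(0.82, [263.8, 233.5, 301.6, 270.8]), (0.74, [196.4, 126.1, 233.9, 158.9]), (0.58, [225.7, 166.2, 257.4, 202.2])]
collar [(0.57, [318.8, 155.5, 370.7, 206.3]), (0.57, [220.4, 168.7, 260.9, 202.4])]
plain_lid [(0.66, [214.1, 220.9, 235.3, 244.7]), (0.25, [222.3, 166.5, 257.1, 203.6])]
extractor [(0.6, [290.3, 119.0, 391.9, 230.6])]
{'time': 0.5, 'qpos': array([-1.34545364,  0.426132  ,  0.07392119,  1.60606045, -0.03407765,
        1.11076249, -0.06710423]), 'qvel': array([ 1.33873099e-03,  6.88019780e-04, -1.15126447e-03, -6.26263095e-05,
        1.81186428e-04,  1.02516981e-03, -8.05237052e-04]), 'tau': array([-2.02175390e-03, -9.34850693e+01,  3.65997188e+00, -4.54279053e+01,
       -4.91803279e-02,  1.36885062e-02, -4.43560111e-05]), 'eef_pos': array([247.1526079 , 628.05982808, 205.41936322]), 'eef_rot': array([[-9.30538397e-01,  3.66194334e-01, -3.09051450e-05],
       [ 3.66194335e-01,  9.30538392e-01, -9.80507302e-05],
       [-7.14719787e-06, -1.02557258e-04, -9.99999995e-01]]), 'force': array([ 0.37527343,  0.60429045, -0.38742868]), 'wrist_torque': array([0.07713609, 0.06292902, 0.02495006]), 'finger_force': 0.0, 'grip_width': 94.17156075732974}
```

```bash
python3 - <<'E'
import cv2,numpy as np
s=cv2.imread("pics/s.png");t=cv2.imread("pics/t.png")
cv2.imwrite("pics/s2.png",cv2.resize(s[120:400,100:473],(800,600),interpolation=cv2.INTER_CUBIC))
cv2.imwrite("pics/t2.png",cv2.resize(t[90:300,160:440],(800,600),interpolation=cv2.INTER_CUBIC))
E
```

```text
(no output)
```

View pics/s2.png

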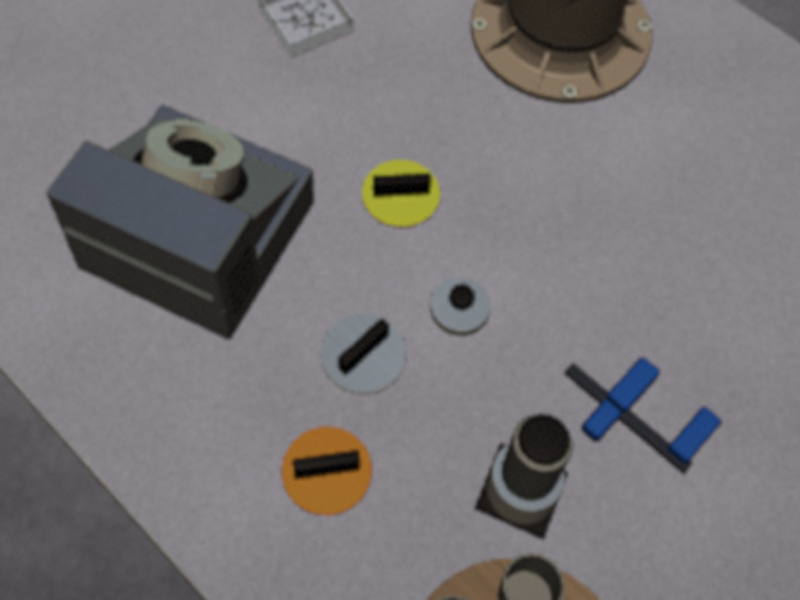

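View pics/t2.png

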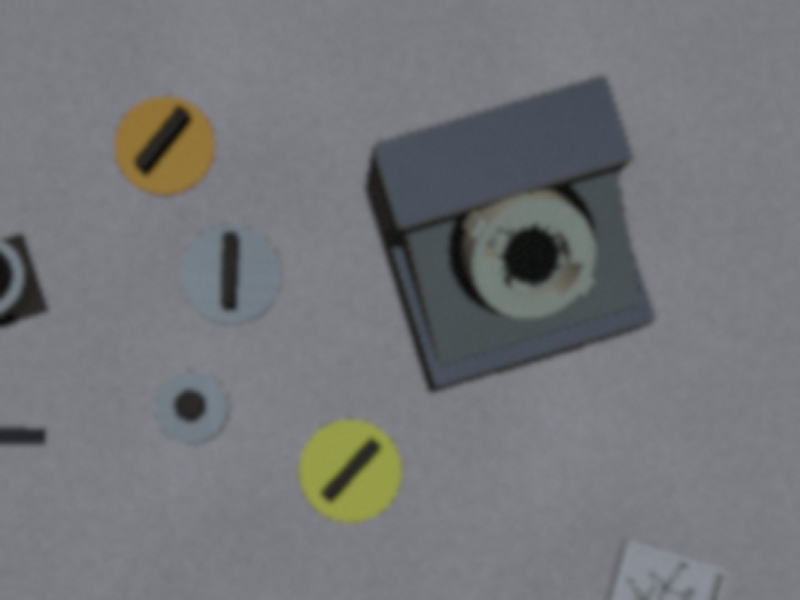

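The candidates for the cover are four. In the top crop they are the aluminium disc with bar at (231,273), orange with bar (165,145), yellow with bar (350,470) and the round-knob plain lid (190,405). I choose the aluminium disc with the straight bar (scene crop 362,350). The collar mouth is at top crop (532,256), scene crop (193,150).

```bash
cat > h.py <<'E'
from station import *
import cv2,numpy as np
def ray(c,u,v):
    T=np.array(c["cam_to_world"]);d=T[:3,:3]@[(u-c["cx"])/c["fx"],(v-c["cy"])/c["fy"],1]
    return T[:3,3],d/np.linalg.norm(d)
def atz(c,u,v,z):
    o,d=ray(c,u,v);return o+d*(z-o[2])/d[2]
def tri(rays):
    A=sum(np.eye(3)-np.outer(d,d) for o,d in rays);b=sum((np.eye(3)-np.outer(d,d))@o for o,d in rays)
    return np.linalg.solve(A,b)
def wcap():
    s=sense();c=capture("wrist");T=np.eye(4);T[:3,:3]=s["eef_rot"];T[:3,3]=s["eef_pos"]
    c["W"]=T@np.array(c["T_tool_cam"]);c["f"]=c["fx"];return c
def wray(c,u,v):
    x,y=(u-c["cx"])/c["fx"],(v-c["cy"])/c["fy"];r=np.hypot(x,y)+1e-12
    d=np.array([x/r*np.sin(r),y/r*np.sin(r),np.cos(r)]);return c["W"][:3,3],c["W"][:3,:3]@d
def wproj(c,P):
    p=(np.linalg.inv(c["W"])@np.r_[P,1])[:3];r=np.arctan2(np.hypot(p[0],p[1]),p[2]);n=np.hypot(p[0],p[1])+1e-12
    return np.array([c["cx"]+c["fx"]*r*p[0]/n,c["cy"]+c["fy"]*r*p[1]/n])
def wplane(c,u,v,P,n):
    o,d=wray(c,u,v);return o+d*(np.dot(P-o,n)/np.dot(d,n))
E
python3 - <<'E'
from h import *
s=capture("scene");t=capture("top")
L=[ray(t,160+532*.35,90+256*.35),ray(s,100+193*.46625,120+151*.4667)]
P=tri(L);print("collar mouth",P)
g=cv2.cvtColor(t["img"],cv2.COLOR_BGR2GRAY)
u,v=160+231*.35,90+273*.35
print("cover flange",atz(t,u,v,27.5), "scene",atz(s,100+362*.46625,120+353*.4667,27.5))
m=np.zeros_like(g);cv2.circle(m,(int(u),int(v)),16,255,-1)
ys,xs=np.where((m>0)&(g<75));W=np.array([atz(t,x,y,63.5)[:2] for x,y in zip(xs,ys)])
print(len(W),W.mean(0));e,V=np.linalg.eigh(np.cov(W.T));print(e,np.degrees(np.arctan2(V[1,1],V[0,1])))
# extractor low/high edge corners (top crop): front bottom edge 433,388 - 652,318
for z in(80,140): print(z,[atz(t,160+a*.35,90+b*.35,z)[:2] for a,b in((433,388),(652,318))])
print(atz(t,160+377*.35,90+142*.35,200),atz(t,160+605*.35,90+78*.35,200))
w=wcap();print(w["fx"],w["cx"],w["cy"],np.round(w["T_tool_cam"],3).tolist())
E
```

```text
collar mouth [ 612.84721218 -128.79186714  169.87268224]
cover flange [608.48930733 173.43545454  27.5       ] scene [611.39995977 175.32431567  27.5       ]
133 [606.88137617 173.67453309]
[ 19.19048742 523.66678479] -178.7244076633713
80 [array([487.0591827 , -42.11522054]), array([ 566.29211272, -267.91491986])]
140 [array([482.88332609, -37.08870796]), array([ 558.87769106, -253.65907531])]
[714.62122399  26.70044536 200.        ] [ 784.34159436 -192.68676497  200.        ]
325.19226210127806 277.73614904027147 209.6632653956728 [[-0.001, -0.974, -0.227, 65.626], [1.0, -0.001, -0.0, 0.41], [0.0, -0.227, 0.974, -179.563], [0.0, 0.0, 0.0, 1.0]]
```

```bash
cat >> h.py <<'E'
C=np.array([612.8,-128.8,175.]);yaw=np.radians(17.4)
n=np.array([-np.sin(np.pi/6)*np.cos(yaw),-np.sin(np.pi/6)*np.sin(yaw),np.cos(np.pi/6)])
e1=np.cross([-np.sin(yaw),np.cos(yaw),0],n)*1.0   # along uphill-ish
e1=e1 if e1[2]>0 else -e1
e2=np.cross(n,e1)
def tool(a,nn=n):  # tool z=-n, tool x at angle a (deg) from e1 about n
    x=np.cos(np.radians(a))*e1+np.sin(np.radians(a))*e2
    z=-nn;return np.column_stack([x,np.cross(z,x),z])
E
python3 - <<'E'
from h import *
print(n,e1,e2)
for h in(15,130):
  for a in range(-180,180,30):
    q=solve_ik(C+n*h,tool(a));print(h,a,None if q is None else np.round(q,2))
for a in range(-180,180,45):
    x=np.array([np.cos(np.radians(a)),np.sin(np.radians(a)),0]);z=np.array([0,0,-1.])
    q=solve_ik([608,174,150],np.column_stack([x,np.cross(z,x),z]));print('cov',a,None if q is None else np.round(q,2))
E
```

```text
[-0.47712016 -0.1495204   0.8660254 ] [0.82639637 0.25897692 0.5       ] [-2.99040792e-01  9.54240329e-01 -1.38777878e-17]
15 -180 [ 1.    0.26 -0.83  2.08 -0.17  0.43  2.25]
15 -150 [ 1.14  0.31 -1.    2.08  0.    0.43  2.62]
15 -120 [-0.46  0.22  0.83  2.16 -0.93  0.59 -2.3 ]
15 -90 [-0.46  0.22  0.83  2.16 -0.93  0.59 -1.78]
15 -60 [-0.46  0.22  0.83  2.16 -0.93  0.59 -1.26]
15 -30 [-0.46  0.22  0.83  2.16 -0.93  0.59 -0.73]
15 0 [-0.36  0.2   0.71  2.15 -0.88  0.57 -0.26]
15 30 [-0.55  0.25  0.96  2.16 -0.99  0.63  0.37]
15 60 [-0.46  0.22  0.83  2.16 -0.93  0.59  0.84]
15 90 [-0.13  0.18  0.45  2.14 -0.78  0.52  1.22]
15 120 [ 0.2   0.17  0.07  2.12 -0.65  0.49  1.63]
15 150 [ 0.7   0.2  -0.48  2.1  -0.41  0.45  1.94]
130 -180 [-0.65 -0.13  0.94  2.12 -0.31  0.68  2.39]
130 -150 [-1.1  -0.45  1.17  2.13  0.3   0.72  2.35]
130 -120 [ 0.64 -0.01 -0.3   2.07 -0.49  0.71 -2.7 ]
130 -90 [ 0.64 -0.01 -0.3   2.07 -0.49  0.71 -2.17]
130 -60 [ 0.08 -0.04  0.25  2.1  -0.47  0.7  -1.67]
130 -30 [-0.74 -0.16  1.02  2.13 -0.25  0.67 -1.33]
130 0 [-0.89 -0.23  1.12  2.13 -0.11  0.67 -0.93]
130 30 [-1.02 -0.34  1.17  2.13  0.11  0.68 -0.61]
130 60 [-1.12 -0.48  1.17  2.13  0.36  0.73 -0.32]
130 90 [-0.65 -0.13  0.94  2.12 -0.31  0.68  0.82]
130 120 [-0.65 -0.13  0.94  2.12 -0.31  0.68  1.34]
130 150 [-0.65 -0.13  0.94  2.12 -0.31  0.68  1.86]
cov -180 [-0.6   0.42  0.28  1.77 -0.14  0.97  1.31]
cov -135 [-0.47  0.41  0.11  1.76 -0.05  0.97  2.02]
cov -90 [ 0.35  0.62 -1.03  1.71  0.57  1.15  2.3 ]
cov -45 [-1.17  0.75  1.21  1.8  -0.77  1.16 -2.06]
cov 0 [-0.92  0.5   0.74  1.79 -0.39  1.   -1.6 ]
cov 45 [-0.86  0.48  0.65  1.79 -0.34  0.99 -0.86]
cov 90 [-0.84  0.47  0.61  1.79 -0.32  0.99 -0.1 ]
cov 135 [-0.72  0.44  0.45  1.78 -0.22  0.97  0.6 ]
```

View pics/s.png

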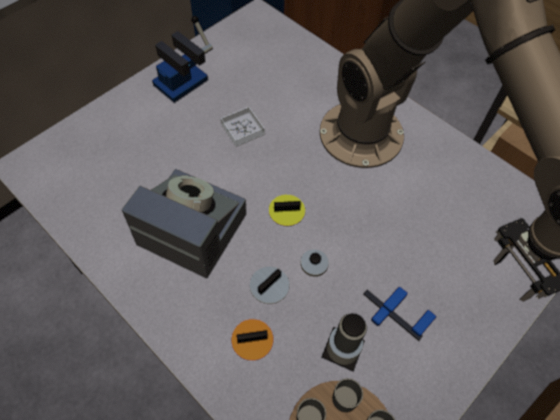

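The full scene shows the arm at right. The route to the extractor passes the clamp (400,312) and router (347,338), so I lift first, then look into the collar from along its axis.

```bash
python3 - <<'E'
from h import *
s=sense();p=s["eef_pos"].copy();p[2]=380
t0=s["time"]
servo_line(p,max_speed=300)
q=solve_ik(C+n*130,tool(0));movej(q)
w=wcap();cv2.imwrite("pics/w1.png",w["img"]);np.save("w1.npy",w["W"])
print(sense()["time"],sense()["qpos"],sense()["eef_pos"],wproj(w,C))
for nm in("collar","collar_gap"):print([(r["p"],r["rect"]) for r in regions_of(w,nm)])
E
```

```text
4.375 [-1.03513029 -0.36230113  1.16825344  2.1292719   0.14760776  0.68683226
 -1.1684476 ] [ 551.10017448 -147.81177445  287.84141212] [278.45090779 203.73487078]
[(0.75, [211.7, 139.0, 342.3, 263.8])]
[(0.89, [212.8, 139.1, 343.2, 267.1]), (0.31, [158.8, 71.6, 389.0, 297.3])]
```

View pics/w1.png

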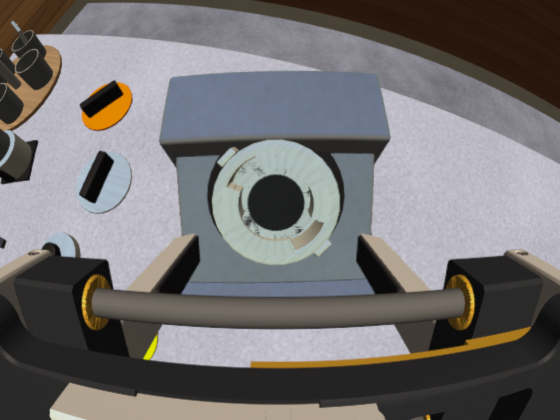

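The collar rim is centred near (276,202), with ribs at (230,157) and (322,246), so the gap line runs diagonally. I'll zoom in to measure it.

```bash
python3 - <<'E'
import cv2
i=cv2.imread("pics/w1.png")[127:277,197:357]
i=cv2.convertScaleAbs(i,alpha=1.3)
cv2.imwrite("pics/w1c.png",cv2.resize(i,(640,600),interpolation=cv2.INTER_CUBIC))
E
```

```text
(no output)
```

View pics/w1c.png

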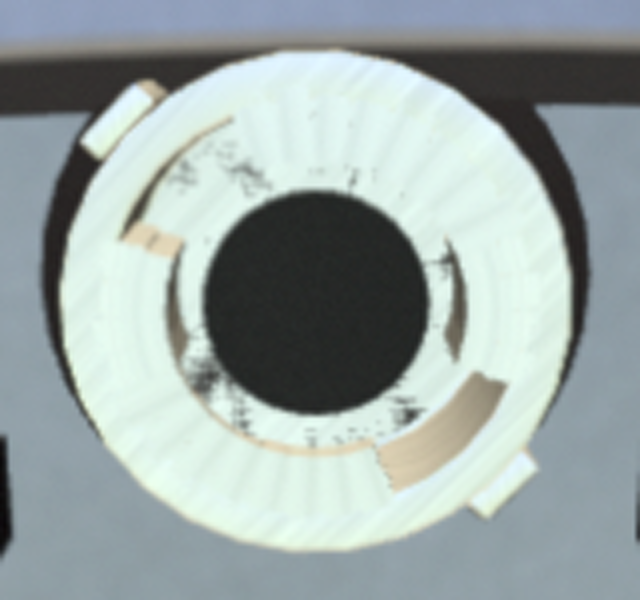

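```bash
cat > fit.py <<'E'
from h import *
from scipy.optimize import least_squares
w=capture("wrist");w["W"]=np.load("w1.npy")
i=cv2.imread("pics/w1.png");f=lambda u,v:(197+u/4,127+v/4)
# radial edge search of the outer silhouette, subpixel: collar bright/greenish vs surroundings
g=cv2.GaussianBlur(cv2.cvtColor(i,cv2.COLOR_BGR2GRAY),(0,0),.8).astype(np.float32)
c0=np.array(f(316.5,300));E=[]
for a in np.radians(np.arange(0,360,5)):
    r=np.arange(56,72,.25);xs=c0[0]+r*np.cos(a);ys=c0[1]+r*np.sin(a)
    p=cv2.remap(g,xs[None].astype(np.float32),ys[None].astype(np.float32),cv2.INTER_LINEAR)[0]
    k=np.argmin(np.gradient(p));d=np.degrees(a)
    if 25<d<65 or 205<d<245: continue
    E.append((xs[k],ys[k]))
E=np.array(E)
def res(x,nn=n):
    P=C+x[0]*e1+x[1]*e2+x[2]*n;Q=np.array([wplane(w,u,v,P,nn) for u,v in E])
    return np.linalg.norm(Q-P,axis=1)-62
s=least_squares(res,[0,0,0],loss="soft_l1");P=C+s.x[0]*e1+s.x[1]*e2+s.x[2]*n
print("C fit",P,s.x,"rms",np.sqrt(np.mean(s.fun**2)),np.round(np.abs(s.fun).max(),1))
P2=P
def ang(u,v,h=0):
    Q=wplane(w,*f(u,v),P2+h*n,n)-P2;return np.degrees(np.arctan2(Q@e2,Q@e1)),np.hypot(Q@e2,Q@e1)
for nm,a,b in(("gap lr outer",(505,382),(393,490)),("gap ul outer",(122,240),(233,118)),("rib lr",(490,518),(540,465)),("rib ul",(80,138),(150,80)),("ribin lr",(470,500),(525,450)),("rib in ul",(100,160),(165,95))):
    A,B=ang(*a),ang(*b);print(nm,np.round(A,1),np.round(B,1),"mid",np.round((A[0]+B[0])/2,1))
E
python3 fit.py
```

```text
C fit [ 610.03510132 -126.65332199  179.27321793] [0.40764681 2.87526422 4.69893205] rms 0.3129313710082794 1.0
gap lr outer [-111.2   50.1] [-156.9   50. ] mid -134.0
gap ul outer [69.7 48.9] [22.4 49.6] mid 46.0
rib lr [-140.5   69.7] [-125.1   69. ] mid -132.8
rib ul [53.1 69.3] [34.9 67.1] mid 44.0
ribin lr [-141.3   62.5] [-124.2   63.4] mid -132.8
rib in ul [54.4 62.3] [34.1 62.2] mid 44.3
```

The collar fit is good: centre (610.0,-126.7,179.3), rms 0.3 mm, and the gap line at 46° in my collar frame. Next I look at the cover from above.

```bash
cat >> h.py <<'E'
C=np.array([610.0,-126.7,179.3]);AG=46.0
def down(a):
    a=np.radians(a);x=np.array([np.cos(a),np.sin(a),0]);z=np.array([0,0,-1.]);return np.column_stack([x,np.cross(z,x),z])
E
python3 - <<'E'
from h import *
p=sense()["eef_pos"]
servo_line(p+[0,0,60],max_speed=300)
best=min(((np.abs(q-sense()["qpos"]).max(),a) for a in(1.3,181.3) if (q:=solve_ik([608,174,190],down(a))) is not None))
print(best);move_to([608,174,190],down(best[1]))
w=wcap();np.save("w2.npy",w["W"]);cv2.imwrite("pics/w2.png",w["img"])
print(sense()["time"],np.round(sense()["qpos"],2),wproj(w,[608,174,27.5]))
R=regions_of(w,"cover_grip");print([(r["p"],r["rect"]) for r in R])
u,v=wproj(w,[608,174,27.5]);x0=int(max(0,u-100));y0=int(max(0,v-75))
cv2.imwrite("pics/w2c.png",cv2.resize(w["img"][y0:y0+150,x0:x0+200],(800,600),interpolation=cv2.INTER_CUBIC));print(x0,y0)
E
```

```text
(np.float64(0.8193784626128375), 1.3)
6.2917 [-0.89  0.44  0.68  1.75 -0.31  1.06 -1.65] [276.89711138 196.98598537]
[(0.9, [225.0, 145.0, 324.8, 244.5]), (0.84, [331.0, 322.5, 409.1, 358.3]), (0.55, [158.8, 20.2, 257.5, 116.9])]
176 121
```

View pics/w2c.png

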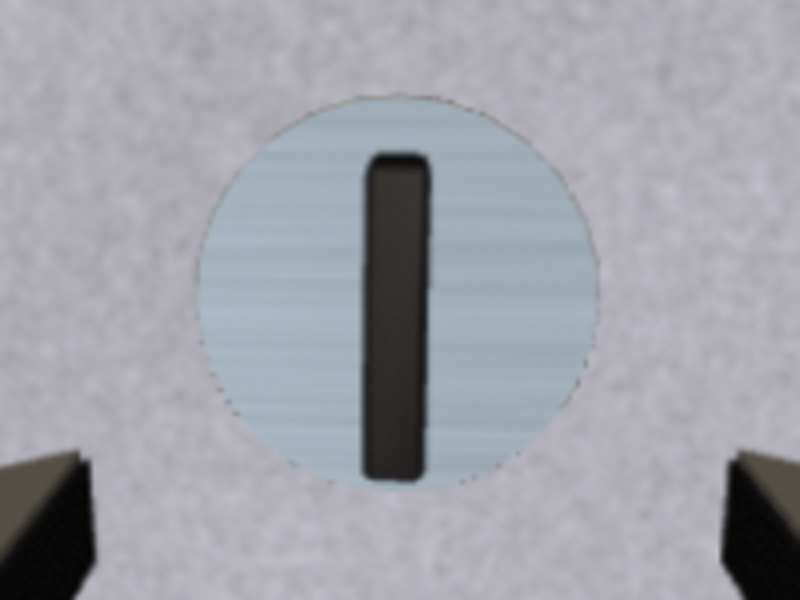

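The chosen part is the aluminium disc with a straight black bar, disc centred at crop (398,292) and bar nearly vertical. I'll compute its pose and grasp it.

```bash
python3 - <<'E'
from h import *
w=wcap();f=lambda u,v:(176+u/4,121+v/4)
P=lambda u,v,z:wplane(w,*f(u,v),np.array([0,0,z]),np.array([0,0,1.]))
ed=[P(*k,27.5)[:2] for k in((198,292),(599,292),(398,95),(398,491))]
c=(ed[0]+ed[1])/2,(ed[2]+ed[3])/2
print("flange",c,np.linalg.norm(ed[0]-ed[1]),np.linalg.norm(ed[2]-ed[3]))
t,b=P(399.5,166,63.5),P(394,478,63.5);d=t-b;ang=np.degrees(np.arctan2(d[1],d[0]))
print("bar",(t+b)/2,np.linalg.norm(d),ang)
ang=(ang+90)%180-90
x,y=((t+b)/2)[0],((t+b)/2)[1]
x=(x+c[1][0])/2; y=(y+c[0][1])/2
print("use",x,y,ang)
move_to([x,y,100],down(ang))
servo_line([x,y,31.5],max_speed=100)
close(60);s=sense();print(s["time"],s["grip_width"],s["finger_force"],s["eef_pos"],s["force"])
E
```

```text
flange (array([611.42057746, 175.8904977 ]), array([609.48222819, 175.94149377])) 108.5173583809503 109.06165697976688
bar [609.50219477 175.96660481  63.5       ] 77.36902378233609 0.08161004657074637
use 609.4922114830248 175.92855125616535 0.081610046570745
8.85 15.345051392240599 59.998714327812195 [609.4913337  175.89131871  31.49419376] [ 0.36561315 -0.35661238  0.06869233]
```

```bash
python3 - <<'E'
from h import *
p=sense()["eef_pos"];servo_line(p+[0,0,230],max_speed=300)
s=sense();print(s["time"],s["force"],s["wrist_torque"],s["grip_width"])
q=s["qpos"]
for a in(AG,AG-180):
    k=solve_ik(C+n*100,tool(a));print(a,k if k is None else np.round(k,2))
k=solve_ik(C+n*100,tool(AG))
movej(k);s=sense();print(s["time"],np.round(s["qpos"],2),s["eef_pos"]-(C+n*100),s["force"],s["wrist_torque"])
for h in(11,):
  for a in(AG,AG-45,AG-96):
    k=solve_ik(C+n*h,tool(a));print(h,a,k if k is None else np.round(k,2))
w=wcap();cv2.imwrite("pics/w3.png",w["img"]);np.save("w3.npy",w["W"])
cs=capture("scene");cv2.imwrite("pics/s3.png",cs["img"][130:280,100:300])
i=np.hstack([cv2.resize(w["img"],(448,336)),cv2.resize(cs["img"][130:250,110:235],(350,336),interpolation=cv2.INTER_CUBIC)]);cv2.imwrite("pics/m3.png",i)
E
```

```text
9.7667 [-0.38567896  0.40983112 -2.72961556] [ 0.01143236  0.21595651 -0.01313324] 15.368430024496462
46.0 [-1.05 -0.23  1.27  2.15 -0.09  0.61 -0.14]
-134.0 None
11.2167 [-1.05 -0.23  1.27  2.15 -0.09  0.61 -0.14] [0.31915361 0.56463907 0.18955511] [ 0.14321823 -0.11191539 -3.00793161] [-0.28083989  0.89087311  0.02604204]
11 46.0 [-0.3   0.19  0.64  2.15 -0.84  0.55  0.51]
11 1.0 [-0.3   0.19  0.64  2.15 -0.84  0.55 -0.28]
11 -50.0 [-0.46  0.21  0.83  2.16 -0.92  0.59 -1.09]
```

View pics/m3.png

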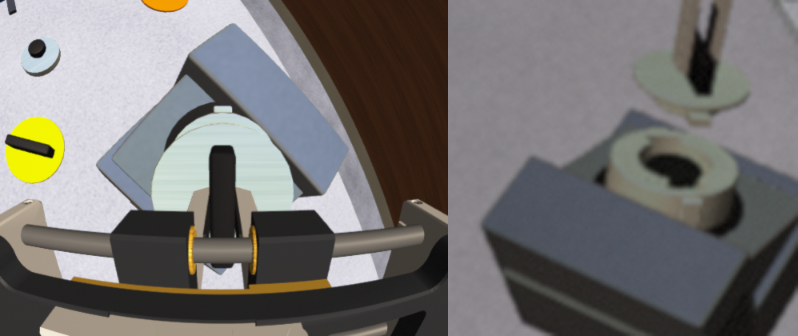

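The cover is held squarely (bar at left-view (221,200)) and the collar rib (222,108) lies in line with the bar. I'll go down in steps, watching the force.

```bash
python3 - <<'E'
from h import *
G=31.5
for h,v in((12,120),(2,40),(-4,25),(-8,25),(-12,25),(-16,25),(-19,25)):
    servo_line(C+n*(h+G),rotation=tool(AG),max_speed=v)
    s=sense();d=s["eef_pos"]-(C+n*(h+G));F=s["force"]
    print(h,round(s["time"],2),"err",np.round([d@e1,d@e2,d@n],2),"F",np.round([F@e1,F@e2,F@n],1),"M",np.round(s["wrist_torque"],2))
    if np.linalg.norm(F)>35: print("STOP");break
print(np.round(s["qpos"],2),s["grip_width"])
for a in(AG-30,AG-60,AG-90,AG-96):
    k=solve_ik(C+n*(-19+G),tool(a));print(a,k if k is None else np.round(k,2))
E
```

```text
Traceback (most recent call last):
station.IKError: the arm cannot follow that straight line within its joint ranges
```

```bash
python3 - <<'E'
from h import *
q0=sense()["qpos"]
for T in(150,120,100,90,80,70,60,50,40,30,20,11):
    k=solve_ik(C+n*T,tool(AG));print(T,k if k is None else (np.round(k,2),round(np.abs(k-q0).max(),2)))
E
```

```text
150 (array([-0.78, -0.27,  0.99,  2.11, -0.06,  0.72, -0.18]), np.float64(0.28))
120 (array([-0.94, -0.25,  1.15,  2.13, -0.07,  0.66, -0.17]), np.float64(0.12))
100 (array([-1.05, -0.23,  1.27,  2.15, -0.09,  0.61, -0.14]), np.float64(0.0))
90 (array([-1.12, -0.22,  1.34,  2.15, -0.11,  0.59, -0.12]), np.float64(0.07))
80 (array([-0.67,  0.02,  1.02,  2.15, -0.57,  0.63,  0.28]), np.float64(0.47))
70 (array([-0.67,  0.06,  1.03,  2.15, -0.64,  0.63,  0.35]), np.float64(0.54))
60 (array([-0.48,  0.08,  0.83,  2.15, -0.66,  0.61,  0.36]), np.float64(0.58))
50 (array([-0.48,  0.1 ,  0.83,  2.15, -0.72,  0.6 ,  0.41]), np.float64(0.62))
40 (array([-0.47,  0.13,  0.83,  2.16, -0.77,  0.59,  0.45]), np.float64(0.67))
30 (array([-0.47,  0.16,  0.83,  2.16, -0.82,  0.59,  0.5 ]), np.float64(0.73))
20 (array([-0.3 ,  0.16,  0.64,  2.15, -0.8 ,  0.56,  0.47]), np.float64(0.75))
11 (array([-0.3 ,  0.19,  0.64,  2.15, -0.84,  0.55,  0.51]), np.float64(0.75))
```

```bash
cat > ins.py <<'E'
from h import *
G=31.5
def down_steps(L):
  for h,v in L:
    servo_line(C+n*(h+G),rotation=tool(AG),max_speed=v)
    s=sense();d=s["eef_pos"]-(C+n*(h+G));F=s["force"]
    print(h,round(s["time"],2),"err",np.round([d@e1,d@e2,d@n],2),"F",np.round([F@e1,F@e2,F@n],1),"M",np.round(s["wrist_torque"],2))
    if np.linalg.norm(F)>30: print("STOP");return False
  return True
E
python3 - <<'E'
from ins import *
k=solve_ik(C+n*60,tool(AG));q=k.copy();q[1]-=.15
movej(q);s=sense();print(s["time"],s["eef_pos"],(s["eef_pos"]-C)@n)
movej(k);s=sense();print(s["time"],s["eef_pos"]-(C+n*60))
down_steps([(12,100),(2,40),(-4,25),(-8,25),(-12,25),(-16,25),(-19,25)])
s=sense();print(np.round(s["qpos"],2),s["grip_width"])
for a in(AG-30,AG-60,AG-90,AG-96):
    k=solve_ik(C+n*(-19+G),tool(a));print(a,k if k is None else np.round(k,2))
E
```

```text
12.225 [ 583.72714241 -134.60002908  299.45044289] 117.76986141865949
12.6 [0.19952475 0.52123751 0.00521145]
12 12.92 err [ 0.56 -0.51  1.22] F [-1.9 -0.4 -1.8] M [-0.31  0.85 -0.02]
2 13.32 err [ 0.05 -0.21  0.36] F [-0.9 -0.2 -2.7] M [-0.35  0.86  0.02]
-4 13.71 err [-0.18 -0.02 -0.15] F [-1.8  0.7 -2. ] M [-0.26  0.87  0.07]
-8 14.02 err [ 0.08 -0.25  0.01] F [-1.3 -0.7  3.2] M [-0.38  0.79 -0.02]
-12 14.32 err [ 0.07 -0.23 -0.04] F [-1.7 -1.8  4. ] M [-0.5   0.74 -0.12]
-16 14.63 err [ 0.1  -0.21 -0.05] F [-1.4 -1.3  6.3] M [-0.52  0.65 -0.13]
-19 14.9 err [ 0.17 -0.24  0.27] F [-1.2 -1.9 10.6] M [-0.28  0.98  0.13]
[-0.41  0.2   0.77  2.16 -0.88  0.57  0.55] 15.77671127156257
16.0 [-0.48  0.21  0.86  2.16 -0.92  0.59  0.06]
-14.0 [-0.55  0.24  0.95  2.16 -0.96  0.62 -0.42]
-44.0 [-0.61  0.26  1.02  2.16 -1.    0.64 -0.91]
-50.0 [-0.62  0.26  1.03  2.16 -1.01  0.65 -1.01]
```

```bash
python3 - <<'E'
from ins import *
h=-18.5
servo_line(C+n*(h+G),rotation=tool(AG),max_speed=25)
for r in(0,10,20,30,45,60,75,85,90):
    servo_line(C+n*(h+G),rotation=tool(AG-r),max_speed=60)
    s=sense();d=s["eef_pos"]-(C+n*(h+G));F=s["force"];x=s["eef_rot"][:,0]
    print(r,round(s["time"],2),"a",round(AG-np.degrees(np.arctan2(x@e2,x@e1)),1),"err",np.round([d@e1,d@e2,d@n],2),"F",np.round([F@e1,F@e2,F@n],1),"Mn",np.round(s["wrist_torque"]@n,2),round(s["grip_width"],2))
    if np.linalg.norm(F)>35 or abs(s["wrist_torque"]@n)>2.5: print("STOP");break
w=wcap();cv2.imwrite("pics/w4.png",w["img"])
E
```

```text
0 15.4 a 0.0 err [ 0.11 -0.12  0.05] F [-1.3 -2.1  5.5] Mn -0.02 15.46
10 15.72 a 10.0 err [-0.22  0.32 -0.13] F [-2.1 -0.5  7.8] Mn 0.02 15.68
20 16.05 a 20.0 err [-0.26  0.47 -0.17] F [-2.1 -1.   6.7] Mn -0.02 15.83
30 16.38 a 30.0 err [-0.23  0.45 -0.15] F [-2.2 -0.3  7.5] Mn -0.0 15.49
45 16.78 a 45.0 err [-0.27  0.48 -0.15] F [-3.   0.7  7.4] Mn -0.08 15.73
60 17.19 a 60.0 err [-0.32  0.47 -0.15] F [-2.2  0.3  8.3] Mn -0.11 15.87
75 17.6 a 75.0 err [-0.29  0.51 -0.15] F [-2.5  0.8  8.3] Mn -0.11 15.57
85 17.93 a 85.0 err [-0.27  0.51 -0.14] F [-1.7  0.6  8.4] Mn -0.01 15.14
90 18.18 a 90.0 err [-0.32  0.51 -0.14] F [-2.3  0.8  8.5] Mn -0.07 15.53
```

View pics/w4.png

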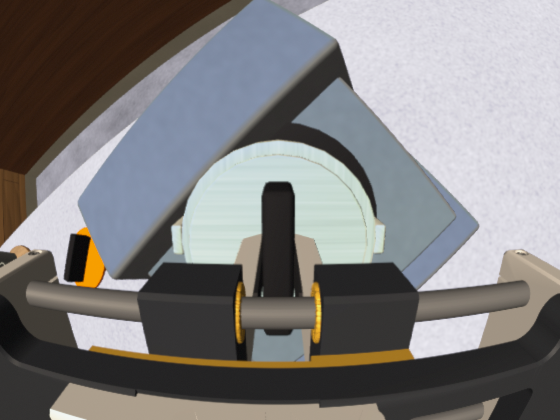

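The bar points up in the picture and the ribs (178,237) and (378,236) lie across it, so the cover has turned 90°. Now I let it rise, tug lightly to test the lock, and release.

```bash
python3 - <<'E'
from ins import *
R=tool(AG-90)
def rep(h):
    s=sense();d=s["eef_pos"]-(C+n*(h+G));F=s["force"];print(h,round(s["time"],2),"err",np.round([d@e1,d@e2,d@n],2),"F",np.round([F@e1,F@e2,F@n],1),"Mn",np.round(s["wrist_torque"]@n,2),round(s["grip_width"],2));return F@n
f=None
for h in(-16,-14.5,-13.5,-13,-12.5,-12,-11.5):
    servo_line(C+n*(h+G),rotation=R,max_speed=20);f=rep(h)
    if f<-8: print("locked, tug resists");break
E
```

```text
-16 18.5 err [-0.29  0.51 -0.02] F [-3.2  0.6  5.7] Mn 0.01 15.74
-14.5 18.75 err [-0.22  0.43  0.03] F [-3.   1.3  4.7] Mn -0.01 15.38
-13.5 19.0 err [-0.21  0.42  0.01] F [-2.7  2.4  4.3] Mn -0.01 15.8
-13 19.25 err [-0.26  0.38  0.  ] F [-2.9  1.6  4.5] Mn 0.02 15.72
-12.5 19.5 err [-0.18  0.33  0.02] F [-3.7  1.6  3.7] Mn 0.01 15.96
-12 19.75 err [-0.15  0.36  0.02] F [-3.2  2.9  4.6] Mn 0.01 15.7
-11.5 20.0 err [-0.09  0.27  0.05] F [-3.2  2.1  4. ] Mn 0.03 15.45
```

```bash
python3 - <<'E'
from ins import *
R=tool(AG-90);last=-11.5
for h in(-11,-10.5,-10,-9.5,-9,-8.5):
    servo_line(C+n*(h+G),rotation=R,max_speed=20)
    s=sense();d=s["eef_pos"]-(C+n*(h+G));F=s["force"];print(h,round(s["time"],2),"err",np.round([d@e1,d@e2,d@n],2),"F",np.round([F@e1,F@e2,F@n],1),"Mn",np.round(s["wrist_torque"]@n,2),round(s["grip_width"],2))
    if F@n<-5: print("tug resists");break
E
```

```text
-11 20.25 err [-0.02  0.18  0.05] F [-3.4  2.1  3.3] Mn 0.02 15.6
-10.5 20.5 err [-0.01  0.16 -0.13] F [-1.5  1.  -3.7] Mn -0.05 15.46
-10 20.75 err [ 0.08  0.12 -0.4 ] F [  1.3  -3.  -20.2] Mn -0.03 15.75
tug resists
```

The lip resists at 20 N, so the cover is captive in the notches. I release, back off and check.

```bash
python3 - <<'E'
from ins import *
R=tool(AG-90)
servo_line(C+n*(-11.0+G),rotation=R,max_speed=20);print(sense()["force"]@n)
open_gripper()
p=sense()["eef_pos"]
for d in(110,80,50):
    try: servo_line(p+n*d,max_speed=120);break
    except IKError: print("no",d)
s=sense();print(s["time"],s["eef_pos"],s["force"],s["grip_width"])
w=wcap();c=capture("scene")
print(wproj(w,C+n*6))
i=np.hstack([cv2.resize(w["img"],(448,336)),cv2.resize(c["img"][130:250,110:235],(350,336),interpolation=cv2.INTER_CUBIC)]);cv2.imwrite("pics/m5.png",i)
E
```

```text
3.996967620838632
23.4 [ 547.60544719 -146.26587839  291.67197619] [ 0.78226191 -0.09822079 -0.79328908] 93.82001694533017
[277.74218598 203.80233429]
```

View pics/m5.png

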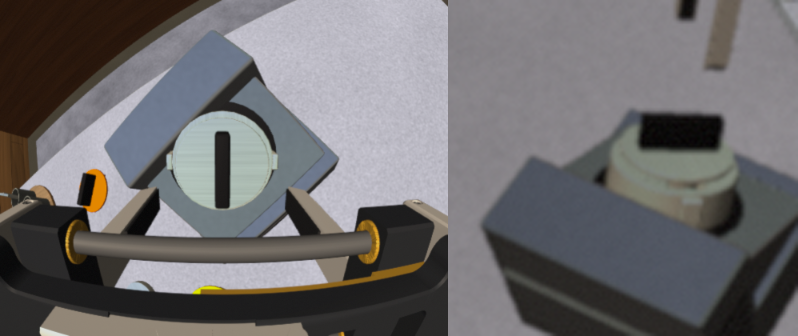

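The cover sits flat on the collar: bar at (222,170), square to the ribs at (170,163) and (275,162). The gripper is open and clear of it, so I'm handing the job in.

```bash
python3 -c "
from station import *
print(finish_job())"
```

```text
the job is handed in; nothing more can be done
None
```

The filter cover is locked in the collar after a 90° clockwise turn; it held against a 20 N tug, I let go with the gripper clear, and handed the job in at about 23.5 s without touching the other items.

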